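Hang the weight carrier level on the load-cell peg

TASK

Pick up the blue weight carrier with its three weights and hang it on the peg of the load-cell stand, by whichever hole in its crossbar makes it hang level, and leave it hanging there still with all the weights in it. The load cell is delicate, so feel for the peg gently and never press hard on the stand.

Things in the scene. Friction and masses are not known exactly. Their poses are not given: they have to be found in the camera images.
- carrier: Blue plastic weight carrier, 42 (x) x 146 (y) x 116 (z) mm, about 92 g empty (within 10 %), balanced about its middle, front and back alike. Origin: centre of underside; y lengthwise, z up. Tray 22 mm high with three round pockets 35 mm wide, floor 4 mm up, at y = -48, 0, +48 mm; end uprights at y = +-66 to 73 mm (x = -5 to 5 mm) carry a crossbar. Stands on the worktop at the start.
- hole0 (a point): Centre of the first of seven 11 mm round holes through the crossbar along the carrier's x, at carrier y = -48 mm, 78 mm above its underside. The crossbar is an upright plate 8 mm thick (x = -4 to 4 mm), 146 mm long, 58 to 116 mm above the underside. Grip it above the holes.
- hole1 (a point): Centre of the next hole, at carrier y = -32 mm, 78 mm above the carrier's underside.
- hole2 (a point): Centre of the next hole, at carrier y = -16 mm, 78 mm above the carrier's underside.
- hole3 (a point): Centre of the next hole, at carrier y = 0 mm, 78 mm above the carrier's underside.
- hole4 (a point): Centre of the next hole, at carrier y = 16 mm, 78 mm above the carrier's underside.
- hole5 (a point): Centre of the next hole, at carrier y = 32 mm, 78 mm above the carrier's underside.
- hole6 (a point): Centre of the next hole, at carrier y = 48 mm, 78 mm above the carrier's underside.
- steel_weight: Solid steel weight, bright metal, 32 mm diameter, 50 mm tall with a small knob, 290 g. Origin at the centre of its underside. It stands loose in one of the carrier's three pockets; which one changes. The carrier hangs level only from the hole above the common centre of mass of carrier and weights; the next hole tilts it some 17 degrees.
- blank_a: Orange plastic dummy weight, one of two alike, same shape as the steel weight (32 mm diameter, 50 mm tall), hollow, 15 g. Origin at the centre of its underside. Stands loose in one of the carrier's pockets.
- blank_b: Orange plastic dummy weight, one of two alike, same shape as the steel weight (32 mm diameter, 50 mm tall), hollow, 15 g. Origin at the centre of its underside. Stands loose in one of the carrier's pockets.
- stand: Load-cell stand, fixed: grey base 130 x 90 x 12 mm (x = -95 to 35), post 20 x 20 mm, 181 mm high. Origin on the worktop under the post; a level steel peg points along its -x axis, toward the robot. The peg sits on a load cell (face at x = -35 mm, 13 mm above and below the peg's axis) on a clamp (x = -22 to 20 mm, 17 mm above and below). Peg gives 1 mm per 4 N up or down, else rigid.
- under_peg (a point): Point on the worktop (z = 0) straight below the middle of the peg's neck, 99 mm from the stand's origin along its -x axis. Peg parts by stand x, diameter: arm -35 to -88 mm, 10 mm; collar to -92, 14 mm; neck to -106, 5 mm (the crossbar belongs here); tapered tip to -113, 8 mm. The peg's axis is level, 124 to 146 mm above the worktop: this height is not measured, feel for it.
There are look-alikes about, which are no part of the job. Leave any purple or red look-alike of the blank_a alone.

How it is judged:
On the way:
1. the carrier is lifted off the worktop, upright (height (world z) of carrier above 0.03 m and angle between carrier's own z axis and vertical below 0.3 rad), for 0.2 s.
At the end, for the whole second after the job is handed in: One of the crossbar's holes sits on the peg's neck (hole centre within 6.5 mm of the neck's middle along the peg, 6 mm across, 112 to 144 mm up), the stand bears the carrier, which is level within 6 degrees and still (under 20 mm/s, 0.2 rad/s), all three weights down in its pockets (contact force between carrier and stand above 2.5 N and ((height (world z) of hole0 between 0.112 and 0.144 m and x of hole0 in the frame of stand between -0.1055 and -0.0925 m and y of hole0 in the frame of stand between -0.006 and 0.006 m) or (height (world z) of hole1 between 0.112 and 0.144 m and x of hole1 in the frame of stand between -0.1055 and -0.0925 m and y of hole1 in the frame of stand between -0.006 and 0.006 m) or (height (world z) of hole2 between 0.112 and 0.144 m and x of hole2 in the frame of stand between -0.1055 and -0.0925 m and y of hole2 in the frame of stand between -0.006 and 0.006 m) or (height (world z) of hole3 between 0.112 and 0.144 m and x of hole3 in the frame of stand between -0.1055 and -0.0925 m and y of hole3 in the frame of stand between -0.006 and 0.006 m) or (height (world z) of hole4 between 0.112 and 0.144 m and x of hole4 in the frame of stand between -0.1055 and -0.0925 m and y of hole4 in the frame of stand between -0.006 and 0.006 m) or (height (world z) of hole5 between 0.112 and 0.144 m and x of hole5 in the frame of stand between -0.1055 and -0.0925 m and y of hole5 in the frame of stand between -0.006 and 0.006 m) or (height (world z) of hole6 between 0.112 and 0.144 m and x of hole6 in the frame of stand between -0.1055 and -0.0925 m and y of hole6 in the frame of stand between -0.006 and 0.006 m)) and angle between carrier's own z axis and vertical below 0.105 rad and linear speed of carrier below 0.02 m/s and angular speed of carrier below 0.2 rad/s and z of each of steel_weight, blank_a, blank_b in the frame of carrier below 0.012 m and distance between each of steel_weight, blank_a, blank_b and carrier below 0.06 m); the robot touches nothing.
It fails at once if the stand or its peg is pressed or struck with more than 15 N, by the robot or by anything it holds (contact force between anything else and stand above 15 N).
It also fails if it takes over 61 s, if anything falls off the work surface, if the arm or the gripper's body presses on something with over 40 N, if the wrist force passes 120 N, or if a joint passes its speed limit or range.

ROBOT

A 6-joint arm with a two-finger parallel gripper is mounted at the origin on a cart in front of the work surface, level with it; the furniture and walls round the work are solid. World frame = base frame: x ahead of the robot, y to its left, z up, the work surface at z = 0. Lengths are in m, angles in rad, forces in N, time in s.
With the tool pointing down it reaches from about 0.35 to 0.875 m from the base axis. Payload 4.2 kg.
Tool frame: the origin (TCP) lies at the very end of the fingers, on their centre line; the grasp point (between the pads) lies robot.tcp_to_grasp behind it (robot.tcp_to_grasp is the distance from the TCP to the grasp point, in m); z points along the fingers, y is the direction in which the jaws open and shut (so a half turn about z gives the same grasp; the last joint's range is limited). The gripper opens to 87 mm and grips with 3 to 60 N. Pads are 19 mm wide; open, the fingers measure 117 mm over their backs; the gripper's body (75 mm by 190 mm) begins 51 mm behind the grasp point.
Start: joints at [0.259, 0.385, 0.008, 0, -1.194, -0.259], TCP at [0.625, 0, 0.223] pointing down, gripper open.
Joint ranges: [-3.14, 3.14], [-1.21, 2.06], [-1.07, 1.41], [-3.16, 2.05], [-2.99, -0.16], [-3.1, 3.1]. Speed limits (rad/s): [2.79, 2.79, 3.14, 3.14, 3.14, 3.14].

INTERFACE

Orientations are given as [roll, pitch, yaw] about the fixed x, y, z axes, in that order (R = Rz(yaw) Ry(pitch) Rx(roll)).
In Python, from bench import robot gives the robot as it stands.
- The arm moves only by the tool servo_tool, never from a script. Its argument "series" is a list of rows, each an object with "xyz": the shift along the tool's x, y, z in m, a list of three; "roll": the turn about the tool's z in degrees; "hand": the gripper's target within -1 to 1 (shut at 1, half-way at 0, fully open at -1). A call has 1 to 12 rows; each row is the pose to reach, as a shift and turn from the pose measured when the call began, along the tool's axes at that moment; what a row does not reach only later rows make up. A row lasts 1/10 s, in which the tool goes at most 50 mm and 8.59 degrees, less where a joint would pass 70% of its speed; a pose out of reach is approached as far as the arm can. A call with a gripper value outside its range is refused whole. The fingers move at their own pace and stop on an object; "force" is the grip in N (left out, the last holds). Time passes only in rows, so rows that repeat a pose let the fingers close. It gives the time, the measured TCP pose, the force and the opening at its end, in the units of the state.
- robot.read_state(): the state, without advancing time (a new reading comes with each control period).
- robot.get_image(name): name is "scene" or "side" or "wrist"; returns (picture, depth): 420x560x3 uint8, red, green, blue; 420x560 float32, m along the optical axis (not along the pixel's ray), 0 where there is no reading.
- robot.camera_model(name): a dict with "fx", "fy", "cx", "cy" (pixels), "distortion" ([k1, k2, p1, p2, k3] as OpenCV has them; the pictures are not rectified), "R" (3x3) and "t" (3): a world point X has camera coordinates R X + t. Camera axes: x right, y down, z forward; pixel columns grow to the right and rows downward; lengths in m; the calibration is good to about 2 mm. A picture is of the moment at which its call begins: read the wrist's pose just before it. camera_model takes no time and is no camera call; for the wrist camera it gives the pose at the moment of the call.
- robot.sign_off(): hands the job in, once; it reports no verdict.
The state is a dict: "time": time; "qpos": joint angles; "joint_velocities": joint speeds; "effort": joint torques, N m; "tcp_pos": TCP position; "ee_rot": TCP orientation; "wrist_force": force on the tool from outside, world axes, zero at the start; "torque": the same for the moment, N m; "opening": finger opening in m.
Only numpy, scipy, OpenCV 4.12 (cv2) and the standard library are available. Lean on these libraries where they do the work, as an engineer would, in place of code of your own. Each camera call takes 0.05 s, during which the arm holds its last target.

## Working session

There is one attempt and no reset: what is moved stays moved. The work goes in short steps, Python scripts to look and compute and a tool call to move; the robot and the scene stay as the last step left them, time stands still between calls to the robot, and variables do not carry over. Pictures are saved under pics/ and viewed, and the job is handed in when it is done.

Besides the shell and the picture viewer there is one more tool, called in YAML: its name, and indented under it one key for each argument. servo_tool: Moves the arm, as the interface text tells. Its arguments: {"type":"object","properties":{"series":{"type":"array","items":{"type":"object","properties":{"xyz":{"type":"array","items":{"type":"number"}},"roll":{"type":"number"},"hand":{"type":"number"}}}},"force":{"type":"number"}},"required":["series"]}

```bash
mkdir -p pics
cat > h.py <<'E'
import numpy as np, cv2, pickle
from bench import robot
def shot(name,tag):
    m=robot.camera_model(name); im,d=robot.get_image(name)
    cv2.imwrite(f'pics/{tag}.png',im[:,:,::-1]); pickle.dump((m,im,d),open(f'pics/{tag}.pkl','wb'))
    return m,im,d
def load(tag): return pickle.load(open(f'pics/{tag}.pkl','rb'))
def K(m): return np.array([[m['fx'],0,m['cx']],[0,m['fy'],m['cy']],[0,0,1.]])
def ray(m,u,v):
    p=cv2.undistortPoints(np.array([[[u,v]]],float),K(m),np.array(m['distortion'],float))[0,0]
    R=np.array(m['R']);t=np.array(m['t']); return -R.T@t, R.T@np.array([p[0],p[1],1.])
def atz(m,u,v,z): 
    c,d=ray(m,u,v); return c+d*(z-c[2])/d[2]
def dep(m,D,u,v,r=1):
    w=D[int(v)-r:int(v)+r+1,int(u)-r:int(u)+r+1]; w=w[w>0]; z=np.median(w)
    c,d=ray(m,u,v); return c+d*z
def proj(m,X):
    R=np.array(m['R']); rv=cv2.Rodrigues(R)[0]
    return cv2.projectPoints(np.array(X,float).reshape(-1,1,3),rv,np.array(m['t'],float),K(m),np.array(m['distortion'],float))[0][:,0]
def crop(tag,x0,y0,x1,y1,s,out):
    im=load(tag)[1][y0:y1,x0:x1,::-1]; cv2.imwrite(f'pics/{out}.png',cv2.resize(im,None,fx=s,fy=s,interpolation=cv2.INTER_CUBIC))
E
python3 - <<'E'
from h import *
print(robot.read_state(), robot.tcp_to_grasp)
shot('scene','s0');shot('side','d0')
E
```

```text
{'time': 0.0, 'qpos': array([ 2.58606933e-01,  3.85550484e-01,  6.64446546e-03, -4.92458720e-04,
       -1.19400581e+00, -2.58618992e-01]), 'joint_velocities': array([-0.00064905, -0.00036873,  0.00050554, -0.00051394,  0.00099042,
       -0.00031873]), 'effort': array([ 5.69075401e-04, -3.90661991e+01,  1.87403029e+01,  4.22001421e+00,
        1.09914420e-02, -1.81494070e-04]), 'tcp_pos': array([6.24403259e-01, 2.22710565e-05, 2.21471537e-01]), 'ee_rot': array([ 3.13943045e+00, -9.87275668e-05, -1.57098996e+00]), 'wrist_force': array([ 0.1234175 , -0.03213766, -0.07743041]), 'torque': array([-0.0027194 ,  0.02742027,  0.00557571]), 'opening': 0.08700936049458745} 0.0187
```

View pics/s0.png

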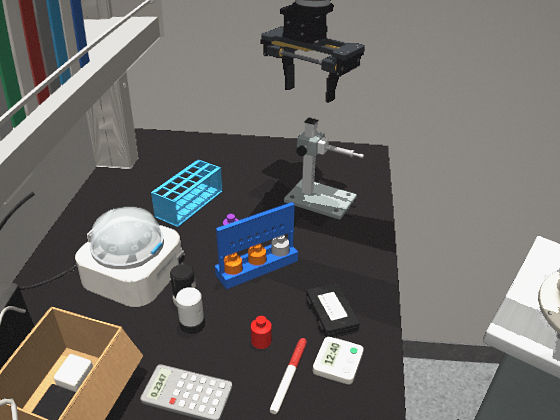

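View pics/d0.png

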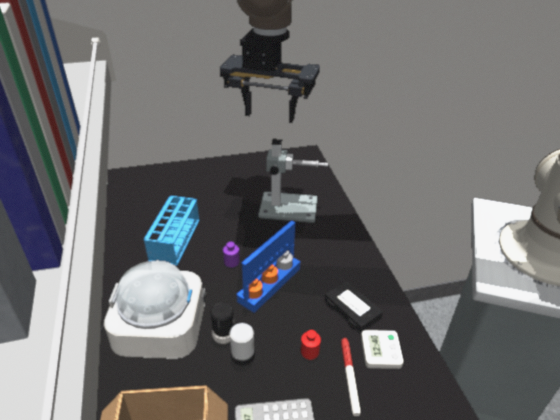

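Run:
```python
from h import *
crop('s0',190,190,320,300,6,'c1');crop('s0',270,105,380,225,5,'c2');crop('d0',220,130,340,310,4,'c3')
m,im,D=load('s0')
for p in [(352,156),(312,122),(250,230),(235,250),(280,240),(257,250),(232,258)]: print(p,dep(m,D,*p).round(4))
print('cam',ray(m,280,210)[0])
```

```text
(352, 156) [ 0.6137 -0.1832  0.0011]
(312, 122) [0.5941 0.0313 0.1813]
(250, 230) [0.545  0.2804 0.0928]
(235, 250) [0.5554 0.3086 0.0622]
(280, 240) [0.521  0.2278 0.0498]
(257, 250) [0.5389 0.2702 0.0455]
(232, 258) [0.5556 0.3168 0.0498]
cam [0.077607   0.82721018 0.65208841]
```

View pics/c1.png

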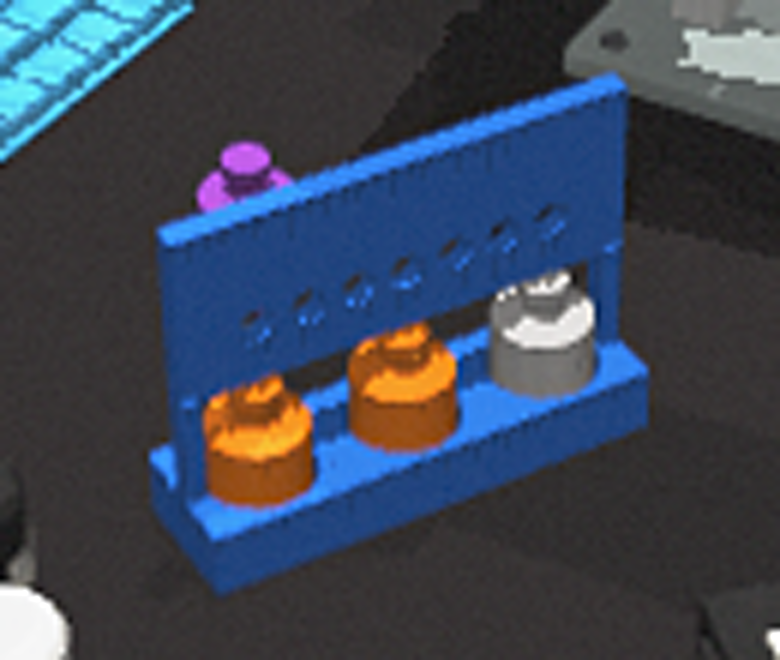

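View pics/c2.png

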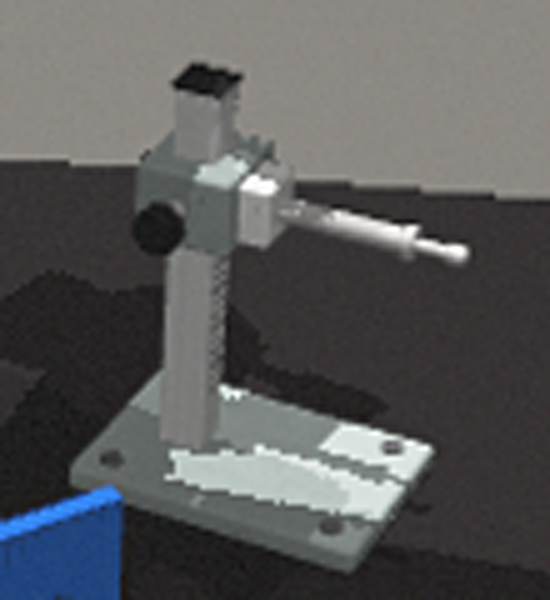

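View pics/c3.png

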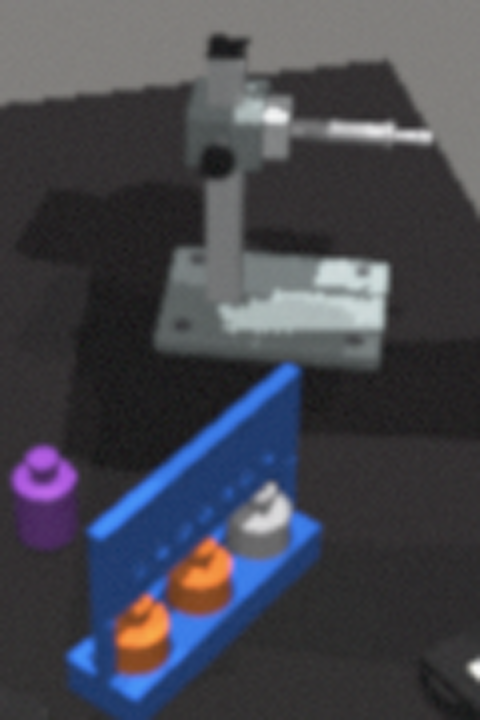

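Run:
```python
from h import *
m,im,D=shot('wrist','w0')
print(ray(m,280,210), m['fx'])
m,im,D=load('s0')
P=[(75,468),(150,378),(435,450),(350,560)]
for p in P: print(atz(m,270+p[0]/5,105+p[1]/5,.012).round(4))
for p in [(415,238),(465,252)]: print(dep(m,D,270+p[0]/5,105+p[1]/5,0).round(4))
m,im,D=load('d0')
P=[(175,248),(390,265),(380,355),(155,342)]
for p in P: print(atz(m,220+p[0]/4,130+p[1]/4,.012).round(4))
```

```text
(array([ 0.62477813, -0.06596104,  0.38410013]), array([-0.00619667,  0.23694929, -0.97151787])) 293.3056322379323
[0.6232 0.0746 0.012 ]
[ 0.6389 -0.0015  0.012 ]
[ 0.5116 -0.0307  0.012 ]
[0.4985 0.0584 0.012 ]
[0.5122 0.0053 0.1308]
[ 5.954e-01 -2.049e-01 -3.000e-04]
[ 0.6408 -0.0077  0.012 ]
[ 0.5119 -0.0297  0.012 ]
[0.4986 0.0553 0.012 ]
[0.6244 0.082  0.012 ]
```

View pics/w0.png

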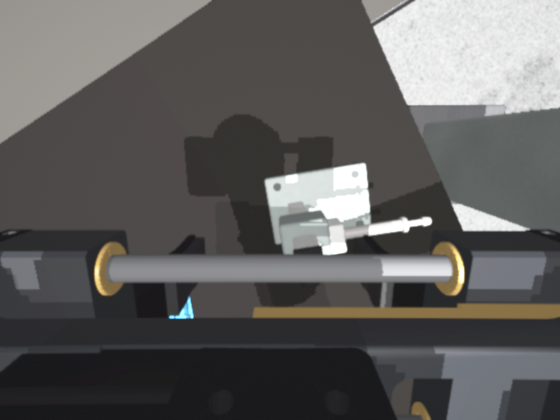

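```bash
cat > fit.py <<'E'
from h import *
from scipy.optimize import least_squares
s=1e-3
ms=load('s0')[0]; md=load('d0')[0]
obs=[(ms,(222,592),(21,-73,0)),(ms,(648,425),(21,73,0)),(ms,(150,460),(-21,-73,22)),(ms,(212,540),(21,-73,22)),(ms,(648,373),(21,73,22)),
(ms,(626,88),(4,73,116)),(ms,(165,245),(4,-73,116)),(ms,(608,73),(-4,73,116))]
O=[(m,(190+p[0]/6,190+p[1]/6),X) for m,p,X in obs]
O+=[(md,(220+p[0]/4,130+p[1]/4),X) for m,p,X in [(0,(68,655),(-21,-73,22)),(0,(130,700),(21,-73,22)),(0,(320,528),(21,73,22)),(0,(298,370),(2,73,116)),(0,(92,535),(0,-73,116))]]
def T(p,X):
    c,n=np.cos(p[2]),np.sin(p[2]); X=np.array(X)*s
    return np.array([p[0]+c*X[0]-n*X[1],p[1]+n*X[0]+c*X[1],X[2]])
def f(p): return np.concatenate([proj(m,T(p,X))[0]-u for m,u,X in O])
r=least_squares(f,[.54,.27,np.pi],loss='soft_l1')
if __name__=='__main__':
    print(r.x,np.degrees(r.x[2])); print(f(r.x).reshape(-1,2).round(1))
    print('hole5',T(r.x,(0,32,116)))
E
python3 fit.py
```

```text
[0.54148106 0.26806746 2.76342464] 158.3325687474728
[[-1.2  0.9]
 [-0.5  0.6]
 [-0.6 -0.8]
 [-0.1  0.2]
 [-0.1  0. ]
 [ 0.1  0.1]
 [ 0.2  0.2]
 [ 0.6  0.2]
 [-0.4  0.1]
 [ 1.2 -0.3]
 [ 0.2 -0.9]
 [-0.2 -0.8]
 [ 0.4 -0.5]]
hole5 [0.52966607 0.23832849 0.116     ]
```

servo_tool:
  series:
    - {"xyz": [-0.03, 0.06, 0]}
    - {"xyz": [-0.06, 0.125, 0]}
    - {"xyz": [-0.06, 0.125, 0.01]}
    - {"xyz": [-0.06, 0.125, 0.01]}
    - {"xyz": [-0.06, 0.125, 0.01]}

```text
invalid input
```

servo_tool:
  series:
    - {"xyz": [-0.03, 0.06, 0], "roll": 0, "hand": -1}
    - {"xyz": [-0.06, 0.125, 0], "roll": 0, "hand": -1}
    - {"xyz": [-0.06, 0.125, 0.01], "roll": 0, "hand": -1}
    - {"xyz": [-0.06, 0.125, 0.01], "roll": 0, "hand": -1}
    - {"xyz": [-0.06, 0.125, 0.01], "roll": 0, "hand": -1}
  force: 20

```text
time: 0.65
tcp_pos: [0.4992, 0.0604, 0.2123]
ee_rot: [3.141, -0.0, -1.569]
wrist_force: [0.6, 0.3, -0.4]
opening: 0.0872
```

Run:
```python
from h import *
s=robot.read_state(); print(s['time'],s['tcp_pos'],s['ee_rot'],s['wrist_force'])
m,im,D=shot('wrist','w1'); crop('w1',180,20,440,215,3,'w1c'); print(m['t'])
```

```text
0.65 [0.49915093 0.06035562 0.2122566 ] [ 3.14067964e+00 -1.01756143e-04 -1.56931794e+00] [ 0.60586226  0.30017296 -0.36796283]
[ 0.4990904  -0.08363074  0.3657938 ]
```

View pics/w1.png

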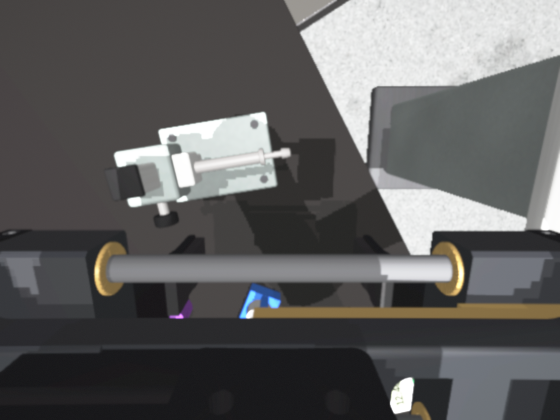

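Run:
```python
from h import *
crop('w1',150,90,310,210,5,'w1c')
m,im,D=load('w1')
for p in [(210,164),(240,160),(255,158),(272,156),(285,154)]: print(p,dep(m,D,*p,1).round(4),dep(m,D,*p,0).round(4))
```

```text
(210, 164) [0.5545 0.0146 0.1361] [0.5547 0.0146 0.1352]
(240, 160) [0.5302 0.0113 0.1365] [0.5302 0.0113 0.1367]
(255, 158) [0.5182 0.0097 0.1361] [0.5183 0.0097 0.1353]
(272, 156) [0.5046 0.0082 0.1334] [0.5046 0.0082 0.1341]
(285, 154) [0.4941 0.0065 0.1354] [0.4941 0.0065 0.1354]
```

View pics/w1c.png

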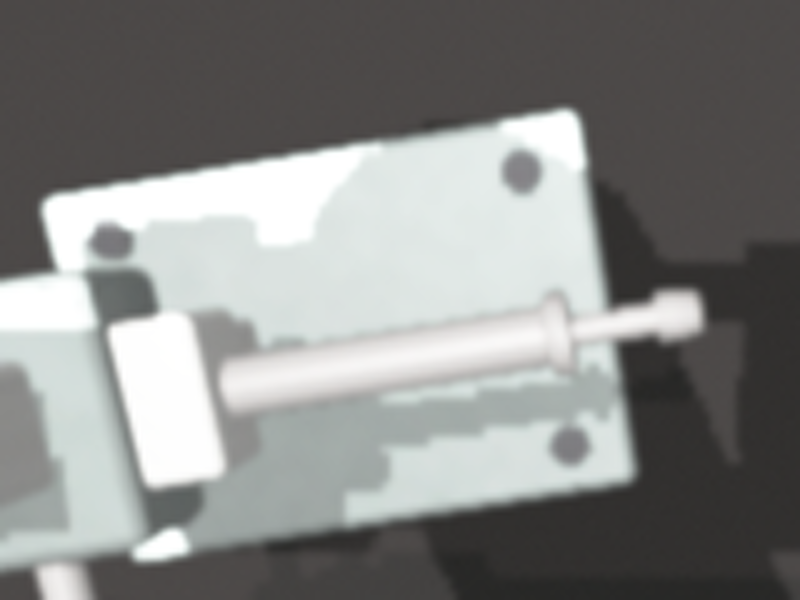

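Run:
```python
from h import *
m,im,D=load('w1')
Q=[atz(m,150+u/5-.4,90+v/5-.4,.131) for u,v in [(228,388),(540,336),(572,332),(655,316),(704,311)]]
for q in Q: print(q.round(4))
a=Q[0]-Q[-1]; print(np.degrees(np.arctan2(a[1],a[0])),np.linalg.norm(a))
# depth-based
pts=[]
for k in range(228,540,8):
    v=388+(336-388)*(k-228)/312
    pts.append(dep(m,D,150+k/5-.4,90+v/5-.4,0))
pts=np.array(pts);print(pts[:,2].round(4)); b=np.polyfit(pts[:,0],pts[:,1],1);print(b,np.degrees(np.arctan(b[0])))
# base edges at z=.012
B=[atz(m,150+u/5-.4,90+v/5-.4,.012) for u,v in [(45,203),(575,112),(634,484)]]
for q in B: print(q.round(4))
a=B[0]-B[1];print(np.degrees(np.arctan2(a[1],a[0]))); a=B[2]-B[1];print(np.degrees(np.arctan2(a[1],a[0]))-90)
```

```text
[0.568  0.0176 0.131 ]
[0.5165 0.009  0.131 ]
[0.5112 0.0084 0.131 ]
[0.4976 0.0058 0.131 ]
[0.4897 0.005  0.131 ]
9.176783465802231 0.07937043921666549
[0.1369 0.1358 0.138  0.137  0.136  0.1365 0.1369 0.1362 0.1374 0.1374
 0.1371 0.137  0.1382 0.1372 0.1361 0.137  0.1371 0.1362 0.1359 0.1361
 0.1372 0.1377 0.1365 0.1362 0.1368 0.1357 0.136  0.1367 0.1363 0.1367
 0.1367 0.1354 0.1366 0.1368 0.136  0.1361 0.1356 0.1367 0.1367]
[ 0.16585671 -0.07686953] 9.417163557619345
[ 0.642  -0.0145  0.012 ]
[ 0.5158 -0.0356  0.012 ]
[0.5019 0.0525 0.012 ]
9.463156234953278
8.946537646166433
```

servo_tool:
  series:
    - {"xyz": [0.025, -0.016, 0.0], "roll": -5, "hand": 1}
    - {"xyz": [0.049, -0.031, 0.0], "roll": -9.4, "hand": 1}
    - {"xyz": [0.049, -0.031, 0.03], "roll": -9.4, "hand": 1}
    - {"xyz": [0.049, -0.031, 0.05], "roll": -9.4, "hand": 1}
    - {"xyz": [0.049, -0.031, 0.06], "roll": -9.4, "hand": 1}
    - {"xyz": [0.049, -0.031, 0.066], "roll": -9.4, "hand": 1}
    - {"xyz": [0.049, -0.031, 0.07], "roll": -9.4, "hand": 1}
    - {"xyz": [0.049, -0.031, 0.07], "roll": -9.4, "hand": 1}
    - {"xyz": [0.049, -0.031, 0.07], "roll": -9.4, "hand": 1}
    - {"xyz": [0.049, -0.031, 0.07], "roll": -9.4, "hand": 1}

```text
time: 1.7
tcp_pos: [0.5316, 0.0115, 0.1432]
ee_rot: [-3.14, 0.0, -1.406]
wrist_force: [-0.0, 0.4, 0.3]
opening: 0.0151
```

servo_tool:
  series:
    - {"xyz": [0, 0, 0.002], "roll": 0, "hand": 1}
    - {"xyz": [0, 0, 0.004], "roll": 0, "hand": 1}
    - {"xyz": [0, 0, 0.005], "roll": 0, "hand": 1}
    - {"xyz": [0, 0, 0.0055], "roll": 0, "hand": 1}
    - {"xyz": [0, 0, 0.0055], "roll": 0, "hand": 1}
    - {"xyz": [0, 0, 0.0055], "roll": 0, "hand": 1}

```text
time: 2.3
tcp_pos: [0.5317, 0.0115, 0.1377]
ee_rot: [-3.14, 0.0, -1.406]
wrist_force: [0.2, -0.2, 0.1]
opening: 0.0006
```

servo_tool:
  series:
    - {"xyz": [0, 0, 0.0007], "roll": 0, "hand": 1}
    - {"xyz": [0, 0, 0.0014], "roll": 0, "hand": 1}
    - {"xyz": [0, 0, 0.0018], "roll": 0, "hand": 1}
    - {"xyz": [0, 0, 0.0018], "roll": 0, "hand": 1}
    - {"xyz": [0, 0, 0.0018], "roll": 0, "hand": 1}

```text
time: 2.8
tcp_pos: [0.5317, 0.0115, 0.1361]
ee_rot: [-3.14, 0.0, -1.406]
wrist_force: [0.1, -0.7, 1.6]
opening: 0.0004
```

servo_tool:
  series:
    - {"xyz": [0, 0, 0.0005], "roll": 0, "hand": 1}
    - {"xyz": [0, 0, 0.001], "roll": 0, "hand": 1}
    - {"xyz": [0, 0, 0.001], "roll": 0, "hand": 1}
    - {"xyz": [0, 0, 0.001], "roll": 0, "hand": 1}

```text
time: 3.2
tcp_pos: [0.5318, 0.0115, 0.1354]
ee_rot: [-3.14, 0.0, -1.406]
wrist_force: [-1.3, 0.3, 4.3]
opening: 0.0004
```

servo_tool:
  series:
    - {"xyz": [0, 0, -0.008], "roll": 0, "hand": 1}
    - {"xyz": [0.01, 0, -0.008], "roll": 0, "hand": 1}
    - {"xyz": [0.02, 0, -0.008], "roll": 0, "hand": 1}
    - {"xyz": [0.02, 0, -0.008], "roll": 0, "hand": 1}
    - {"xyz": [0.02, 0, 0], "roll": 0, "hand": 1}
    - {"xyz": [0.02, 0, 0.007], "roll": 0, "hand": 1}
    - {"xyz": [0.02, 0, 0.007], "roll": 0, "hand": 1}
    - {"xyz": [0.019, 0, 0.007], "roll": 0, "hand": 1}
    - {"xyz": [0.018, 0, 0.007], "roll": 0, "hand": 1}
    - {"xyz": [0.0175, 0, 0.007], "roll": 0, "hand": 1}
    - {"xyz": [0.017, 0, 0.007], "roll": 0, "hand": 1}
    - {"xyz": [0.017, 0, 0.007], "roll": 0, "hand": 1}

```text
time: 4.4
tcp_pos: [0.5347, -0.0051, 0.1285]
ee_rot: [-3.139, 0.0, -1.405]
wrist_force: [-0.2, 0.2, 0.2]
opening: 0.0004
```

servo_tool:
  series:
    - {"xyz": [-0.0004, 0, 0], "roll": 0, "hand": 1}
    - {"xyz": [-0.0008, 0, 0], "roll": 0, "hand": 1}
    - {"xyz": [-0.001, 0, 0], "roll": 0, "hand": 1}
    - {"xyz": [-0.001, 0, 0], "roll": 0, "hand": 1}

```text
time: 4.8
tcp_pos: [0.5345, -0.0041, 0.1285]
ee_rot: [-3.139, 0.0, -1.405]
wrist_force: [0.3, 0.5, -0.2]
opening: 0.0
```

servo_tool:
  series:
    - {"xyz": [-0.0003, 0, 0], "roll": 0, "hand": 1}
    - {"xyz": [-0.0006, 0, 0], "roll": 0, "hand": 1}
    - {"xyz": [-0.0006, 0, 0], "roll": 0, "hand": 1}

```text
time: 5.1
tcp_pos: [0.5344, -0.0035, 0.1285]
ee_rot: [-3.139, 0.0, -1.405]
wrist_force: [-0.3, 0.4, -0.0]
opening: 0.0009
```

servo_tool:
  series:
    - {"xyz": [-0.0003, 0, 0], "roll": 0, "hand": 1}
    - {"xyz": [-0.0006, 0, 0], "roll": 0, "hand": 1}
    - {"xyz": [-0.0006, 0, 0], "roll": 0, "hand": 1}

```text
time: 5.4
tcp_pos: [0.5343, -0.0032, 0.1286]
ee_rot: [-3.139, -0.0, -1.405]
wrist_force: [0.9, -1.9, 0.2]
opening: 0.0004
```

servo_tool:
  series:
    - {"xyz": [-0.0003, 0, 0], "roll": 0, "hand": 1}
    - {"xyz": [-0.0005, 0, 0], "roll": 0, "hand": 1}
    - {"xyz": [-0.0005, 0, 0], "roll": 0, "hand": 1}

```text
time: 5.7
tcp_pos: [0.5343, -0.0031, 0.1286]
ee_rot: [-3.14, -0.001, -1.405]
wrist_force: [1.5, -3.7, -0.4]
opening: 0.0007
```

servo_tool:
  series:
    - {"xyz": [0.004, 0, 0], "roll": 0, "hand": 1}
    - {"xyz": [0.004, 0, -0.04], "roll": 0, "hand": 1}
    - {"xyz": [0.0, 0, -0.09], "roll": 0, "hand": 0}
    - {"xyz": [-0.03, -0.01, -0.12], "roll": 4, "hand": -1}
    - {"xyz": [-0.075, -0.025, -0.12], "roll": 10, "hand": -1}
    - {"xyz": [-0.12, -0.035, -0.12], "roll": 15, "hand": -1}
    - {"xyz": [-0.165, -0.045, -0.12], "roll": 20, "hand": -1}
    - {"xyz": [-0.21, -0.055, -0.12], "roll": 25, "hand": -1}
    - {"xyz": [-0.255, -0.065, -0.12], "roll": 31.2, "hand": -1}
    - {"xyz": [-0.3, -0.08, -0.12], "roll": 31.2, "hand": -1}
    - {"xyz": [-0.323, -0.0865, -0.12], "roll": 31.2, "hand": -1}
    - {"xyz": [-0.323, -0.0865, -0.12], "roll": 31.2, "hand": -1}

```text
time: 6.9
tcp_pos: [0.5657, 0.3334, 0.2469]
ee_rot: [-3.141, 0.0, -1.946]
wrist_force: [-0.1, -0.5, -0.8]
opening: 0.0724
```

servo_tool:
  series:
    - {"xyz": [0, 0, 0], "roll": 0, "hand": -1}
    - {"xyz": [0, 0, 0], "roll": 0, "hand": -1}

```text
time: 7.1
tcp_pos: [0.5653, 0.333, 0.2466]
ee_rot: [-3.142, -0.0, -1.946]
wrist_force: [-0.6, 0.5, 0.2]
opening: 0.0844
```

Run:
```python
from h import *
s=robot.read_state(); print(s['time'],s['tcp_pos'],s['ee_rot'],s['joint_velocities'].round(3))
shot('wrist','w2'); shot('scene','s1')
crop('w2',180,0,380,150,4,'w2c')
```

```text
7.1 [0.56534414 0.33304336 0.24660661] [-3.14155221e+00 -3.09165164e-04 -1.94640215e+00] [-0.011 -0.013 -0.004  0.007 -0.002 -0.002]
```

View pics/w2.png

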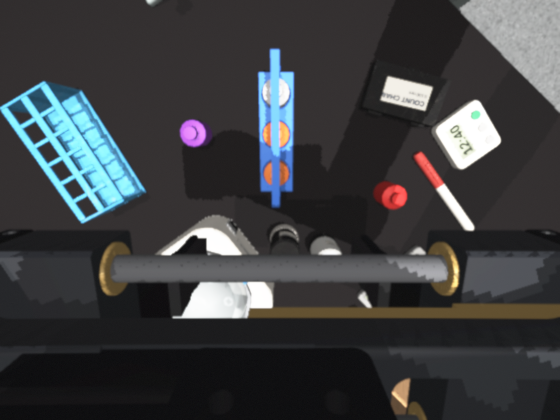

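Run:
```python
from h import *
crop('w2',240,40,310,125,7,'w2a');crop('w2',240,135,310,220,7,'w2b')
```

```text
(no output)
```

View pics/w2a.png

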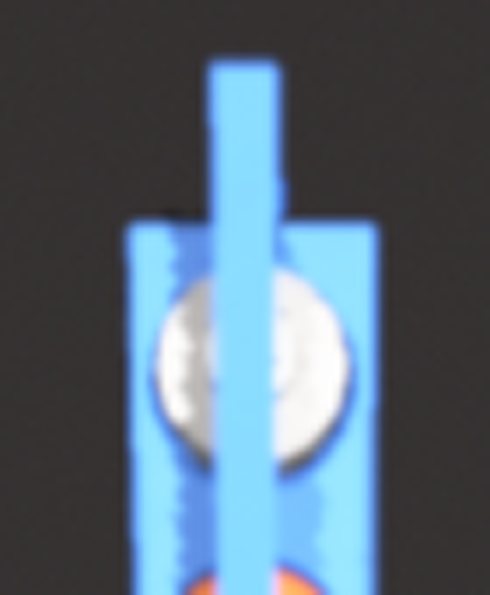

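View pics/w2b.png

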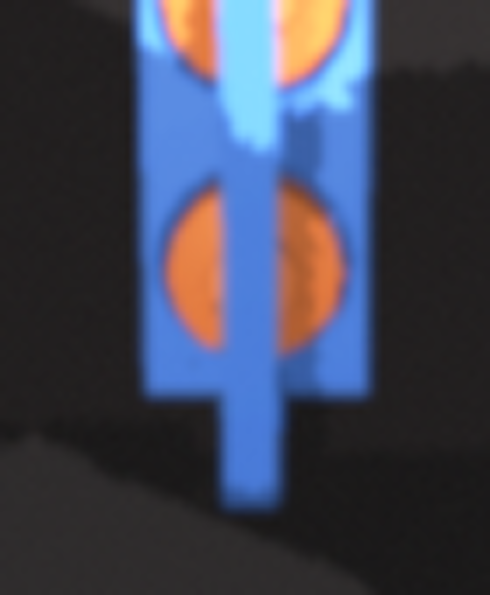

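```bash
cat > fit2.py <<'E'
from h import *
from scipy.optimize import least_squares
m,im,D=load('w2')
a=lambda p:(240+(p[0]+.5)/7-.5,40+(p[1]+.5)/7-.5)
b=lambda p:(240+(p[0]+.5)/7-.5,135+(p[1]+.5)/7-.5)
O=[(a((208,59)),(-4,73,116)),(a((282,59)),(4,73,116)),(b((218,509)),(-4,-73,116)),(b((285,509)),(4,-73,116)),
(a((125,222)),(-21,73,22)),(a((380,222)),(21,73,22)),(b((143,398)),(-21,-73,22)),(b((372,398)),(21,-73,22))]
from fit import T
def f(p): return np.concatenate([proj(m,T(p,X))[0]-u for u,X in O])
r=least_squares(f,[.54,.27,np.pi],loss='soft_l1')
print(r.x,np.degrees(r.x[2]));print(f(r.x).reshape(-1,2).round(2))
print('grip',T(r.x,(0,32,116)))
s=robot.read_state(); p=s['tcp_pos']; from scipy.spatial.transform import Rotation as Ro
R=Ro.from_euler('xyz',s['ee_rot']).as_matrix()
for n,q in [('grip',T(r.x,(0,32,92)))]: print(n,'tool shift',R.T@(q-p), 'carrier y in tool',R.T@np.append([-np.sin(r.x[2]),np.cos(r.x[2])],0))
E
python3 fit2.py
```

```text
[0.54278621 0.26535013 2.76974165] 158.69450698558066
[[ 0.86  0.75]
 [-0.85  0.72]
 [ 0.92 -0.87]
 [-0.85 -0.9 ]
 [ 0.94  0.5 ]
 [-0.88  0.38]
 [ 0.59 -0.8 ]
 [-0.7  -0.9 ]]
grip [0.53115931 0.23553713 0.116     ]
grip tool shift [ 0.10285739 -0.00348209  0.15514254] carrier y in tool [ 9.9998960e-01 -4.5561059e-03 -2.0296273e-04]
```

servo_tool:
  series:
    - {"xyz": [0.05, -0.002, 0], "roll": 0, "hand": -1}
    - {"xyz": [0.09, -0.0035, 0.02], "roll": 0, "hand": -1}
    - {"xyz": [0.103, -0.0035, 0.06], "roll": 0, "hand": -1}
    - {"xyz": [0.103, -0.0035, 0.1], "roll": 0, "hand": -1}
    - {"xyz": [0.103, -0.0035, 0.135], "roll": 0, "hand": -1}
    - {"xyz": [0.103, -0.0035, 0.15], "roll": 0, "hand": -1}
    - {"xyz": [0.103, -0.0035, 0.155], "roll": 0, "hand": -1}
    - {"xyz": [0.103, -0.0035, 0.155], "roll": 0, "hand": -1}
    - {"xyz": [0.103, -0.0035, 0.155], "roll": 0, "hand": -1}
  force: 40

```text
time: 8.1
tcp_pos: [0.5321, 0.2357, 0.0937]
ee_rot: [-3.139, 0.002, -1.947]
wrist_force: [0.3, 0.6, 0.5]
opening: 0.0872
```

```bash
python3 fit2.py | grep tool; python3 -c "
from h import *
shot('scene','s2'); crop('s2',190,140,340,300,4,'s2c')"
```

```text
grip tool shift [0.00047618 0.00078473 0.00166689] carrier y in tool [ 0.99998595 -0.00468404 -0.00248171]
```

View pics/s2c.png

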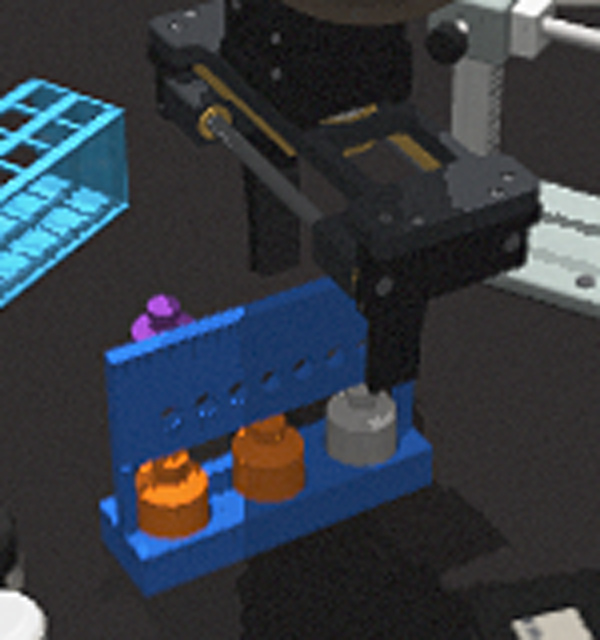

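servo_tool:
  series:
    - {"xyz": [0.0005, 0.0008, 0.001], "roll": 0.2, "hand": -1}
    - {"xyz": [0.0005, 0.0008, 0.001], "roll": 0.2, "hand": 0.5}
    - {"xyz": [0.0005, 0.0008, 0.001], "roll": 0.2, "hand": 0.7}
    - {"xyz": [0.0005, 0.0008, 0.001], "roll": 0.2, "hand": 0.8}
    - {"xyz": [0.0005, 0.0008, 0.001], "roll": 0.2, "hand": 1}
    - {"xyz": [0.0005, 0.0008, 0.001], "roll": 0.2, "hand": 1}
    - {"xyz": [0.0005, 0.0008, 0.001], "roll": 0.2, "hand": 1}
    - {"xyz": [0.0005, 0.0008, 0.001], "roll": 0.2, "hand": 1}
    - {"xyz": [0.0005, 0.0008, 0.001], "roll": 0.2, "hand": 1}
    - {"xyz": [0.0005, 0.0008, 0.001], "roll": 0.2, "hand": 1}
    - {"xyz": [0.0005, 0.0008, 0.001], "roll": 0.2, "hand": 1}

```text
time: 9.25
tcp_pos: [0.5311, 0.2357, 0.0928]
ee_rot: [-3.139, 0.003, -1.951]
wrist_force: [0.2, 0.5, 0.6]
opening: 0.0147
```

servo_tool:
  series:
    - {"xyz": [0, 0, 0], "roll": 0, "hand": 1}
    - {"xyz": [0, 0, 0], "roll": 0, "hand": 1}
    - {"xyz": [0, 0, 0], "roll": 0, "hand": 1}
    - {"xyz": [0, 0, 0], "roll": 0, "hand": 1}

```text
time: 9.65
tcp_pos: [0.5311, 0.2357, 0.0928]
ee_rot: [-3.139, 0.003, -1.951]
wrist_force: [1.1, -0.1, 0.4]
opening: 0.0079
```

servo_tool:
  series:
    - {"xyz": [0, 0, -0.003], "roll": 0, "hand": 1}
    - {"xyz": [0, 0, -0.01], "roll": 0, "hand": 1}
    - {"xyz": [0, 0, -0.02], "roll": 0, "hand": 1}
    - {"xyz": [0, 0, -0.035], "roll": 0, "hand": 1}
    - {"xyz": [0, 0, -0.05], "roll": 0, "hand": 1}
    - {"xyz": [0, 0, -0.06], "roll": 0, "hand": 1}
    - {"xyz": [0, 0, -0.065], "roll": 0, "hand": 1}
    - {"xyz": [0, 0, -0.065], "roll": 0, "hand": 1}
    - {"xyz": [0, 0, -0.065], "roll": 0, "hand": 1}
    - {"xyz": [0, 0, -0.065], "roll": 0, "hand": 1}

```text
time: 10.65
tcp_pos: [0.5304, 0.2352, 0.1569]
ee_rot: [-3.14, 0.001, -1.951]
wrist_force: [0.1, 0.1, -3.5]
opening: 0.0075
```

Run:
```python
from h import *
s=robot.read_state(); print(s['time'],s['tcp_pos'],s['ee_rot'],s['wrist_force'],s['torque'])
shot('scene','s3'); crop('s3',190,100,340,280,4,'s3c')
from scipy.spatial.transform import Rotation as Ro
R=Ro.from_euler('xyz',s['ee_rot']).as_matrix(); print(R.T@(np.array([.469,.0008,.1463])-s['tcp_pos']))
```

```text
10.65 [0.53039175 0.23524282 0.15687273] [-3.14035403e+00  1.32166046e-03 -1.95085678e+00] [ 0.1492165   0.11584326 -3.5192338 ] [ 0.0144866  -0.02536705  0.02248864]
[ 0.24050216 -0.02994911  0.01029198]
```

View pics/s3c.png

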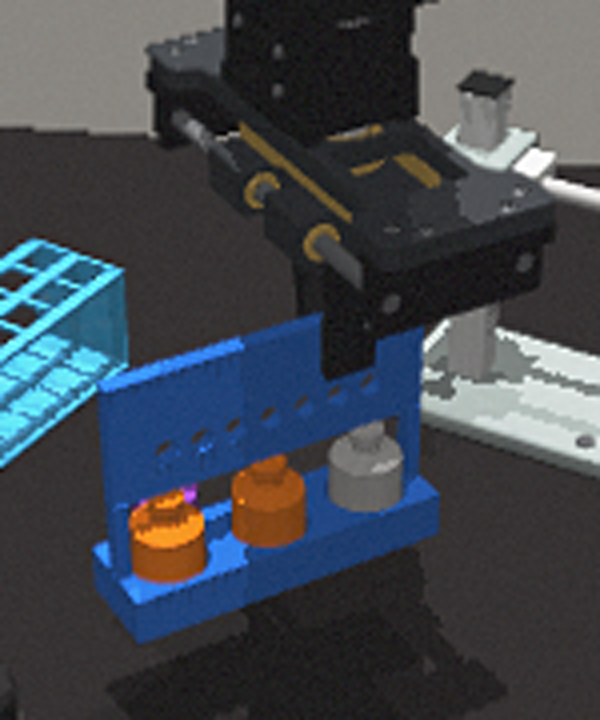

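servo_tool:
  series:
    - {"xyz": [0.006, 0.015, -0.004], "roll": 0, "hand": 1}
    - {"xyz": [0.017, 0.04, -0.008], "roll": 0, "hand": 1}
    - {"xyz": [0.026, 0.06, -0.008], "roll": 0, "hand": 1}
    - {"xyz": [0.045, 0.063, -0.008], "roll": -3, "hand": 1}
    - {"xyz": [0.07, 0.053, -0.008], "roll": -7, "hand": 1}
    - {"xyz": [0.096, 0.04, -0.008], "roll": -12, "hand": 1}
    - {"xyz": [0.123, 0.029, -0.008], "roll": -17, "hand": 1}
    - {"xyz": [0.15, 0.018, -0.008], "roll": -22, "hand": 1}
    - {"xyz": [0.176, 0.008, -0.008], "roll": -27, "hand": 1}
    - {"xyz": [0.2, -0.001, -0.008], "roll": -31.2, "hand": 1}
    - {"xyz": [0.222, -0.009, -0.008], "roll": -31.2, "hand": 1}
    - {"xyz": [0.236, -0.014, -0.008], "roll": -31.2, "hand": 1}

```text
time: 11.9
tcp_pos: [0.4554, 0.0094, 0.1644]
ee_rot: [-3.141, 0.0, -1.407]
wrist_force: [0.0, 0.3, -4.3]
opening: 0.0078
```

servo_tool:
  series:
    - {"xyz": [0.003, 0, 0], "roll": 0, "hand": 1}
    - {"xyz": [0.003, 0, 0], "roll": 0, "hand": 1}
    - {"xyz": [0.003, 0, 0], "roll": 0, "hand": 1}

```text
time: 12.2
tcp_pos: [0.4561, 0.0069, 0.1643]
ee_rot: [-3.14, 0.0, -1.407]
wrist_force: [0.6, 0.1, -4.1]
opening: 0.0077
```

```bash
cat > tgt.py <<'E'
from h import *
from scipy.spatial.transform import Rotation as Ro
s=robot.read_state(); R=Ro.from_euler('xyz',s['ee_rot']).as_matrix()
print(s['time'],s['tcp_pos'].round(4),s['ee_rot'].round(4),s['wrist_force'].round(2),s['torque'].round(3))
ty=R[:,1]; print('tool y angle',np.degrees(np.arctan2(ty[1],ty[0]))%360)
u=np.array([np.cos(np.radians(9.4)),np.sin(np.radians(9.4)),0]); neck=np.array([.5045,.0067,.1463])
for d in (-36,-20,0): print(d,(R.T@(neck+u*d/1e3-s['tcp_pos'])).round(4))
print('along u in tool',R.T@u)
E
python3 tgt.py; python3 -c "
from h import *
shot('scene','s4'); crop('s4',250,90,400,240,5,'s4c'); shot('side','d4')
shot('wrist','w4')"
```

```text
12.2 [0.4561 0.0069 0.1643] [-3.1404e+00  3.0000e-04 -1.4070e+00] [ 0.63  0.13 -4.13] [ 0.02  -0.015 -0.003]
tool y angle 189.38321216087337
-36 [ 0.0081 -0.0117  0.0181]
-20 [ 0.0081 -0.0277  0.0181]
0 [ 0.0081 -0.0477  0.0181]
along u in tool [-2.92617364e-04 -9.99999203e-01  1.22801304e-03]
```

View pics/s4c.png

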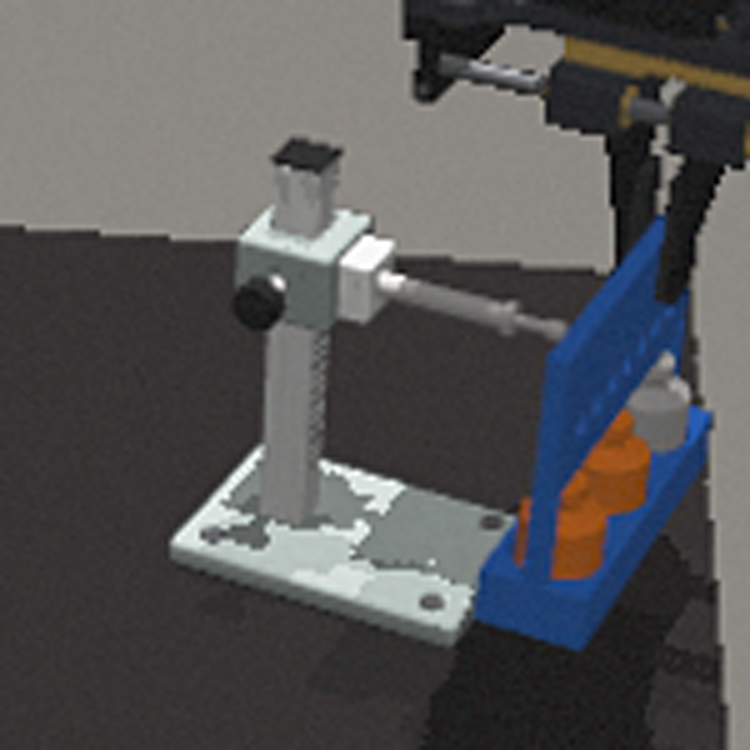

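View pics/d4.png

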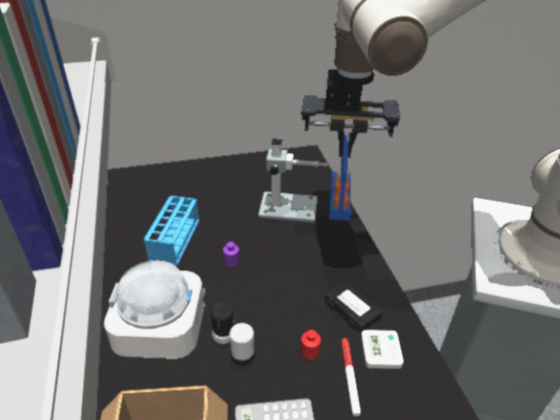

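View pics/w4.png

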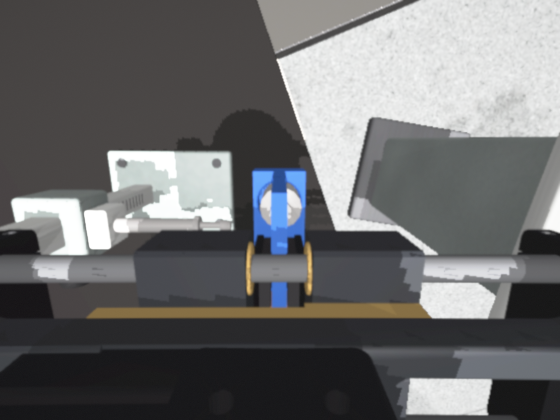

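Run:
```python
from h import *
crop('w4',180,160,330,245,5,'w4c')
```

```text
(no output)
```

View pics/w4c.png

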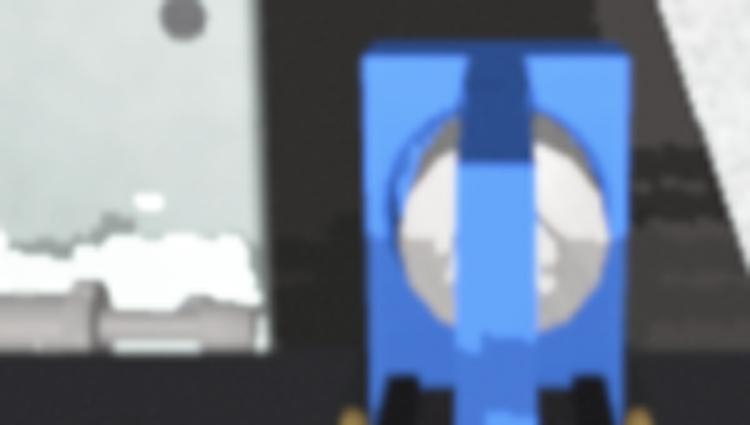

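Run:
```python
from h import *
from scipy.spatial.transform import Rotation as Ro
m,_,D=load('w4'); s=robot.read_state(); R=Ro.from_euler('xyz',s['ee_rot']).as_matrix(); p=s['tcp_pos']
f=lambda u,v:(180+(u+.5)/5-.5,160+(v+.5)/5-.5)
z0=p[2]-.0928
for (u,v),z in [((455,162),z0+.116),((536,162),z0+.116),((363,55),z0+.022),((631,55),z0+.022),((457,300),z0+.116),((537,300),z0+.116)]:
    q=atz(m,*f(u,v),z); print((R.T@(q-p)).round(4), dep(m,D,*f(u,v+8),0)[2].round(4))
q=[atz(m,*f(*c),.1315) for c in [(90,318),(230,324),(256,325)]]
for k in q: print(k.round(4),(R.T@(k-p)).round(4))
```

```text
[ 0.0409 -0.0038 -0.0232] 0.1132
[ 0.0409  0.004  -0.0232] 0.1882
[ 0.0411 -0.021   0.0708] -0.0006
[0.0412 0.0215 0.0708] 0.0946
[ 0.0271 -0.0037 -0.0232] 0.1877
[ 0.0271  0.0042 -0.0232] 0.1113
[0.5129 0.0076 0.1315] [ 0.0088 -0.0561  0.0329]
[0.4936 0.0053 0.1315] [ 0.008  -0.0368  0.0329]
[0.4901 0.0048 0.1315] [ 0.0078 -0.0332  0.0329]
```

servo_tool:
  series:
    - {"xyz": [0.004, -0.004, 0.005], "roll": 0, "hand": 1}
    - {"xyz": [0.0081, -0.008, 0.012], "roll": 0, "hand": 1}
    - {"xyz": [0.0081, -0.0117, 0.017], "roll": 0, "hand": 1}
    - {"xyz": [0.0081, -0.015, 0.0181], "roll": 0, "hand": 1}
    - {"xyz": [0.0081, -0.02, 0.0181], "roll": 0, "hand": 1}
    - {"xyz": [0.0081, -0.0237, 0.0181], "roll": 0, "hand": 1}
    - {"xyz": [0.0081, -0.0237, 0.0181], "roll": 0, "hand": 1}
    - {"xyz": [0.0081, -0.0237, 0.0181], "roll": 0, "hand": 1}
    - {"xyz": [0.0081, -0.0237, 0.0181], "roll": 0, "hand": 1}

```text
time: 13.25
tcp_pos: [0.4806, 0.003, 0.1463]
ee_rot: [-3.141, 0.0, -1.406]
wrist_force: [-0.3, 0.3, -3.5]
opening: 0.0077
```

```bash
python3 tgt.py
```

```text
13.25 [0.4806 0.003  0.1463] [-3.1405e+00  4.0000e-04 -1.4063e+00] [-0.27  0.32 -3.52] [-0.034  0.049 -0.019]
tool y angle 189.42536079959194
-36 [0.0003 0.0118 0.    ]
-20 [ 0.0003 -0.0042  0.0001]
0 [ 0.0003 -0.0242  0.0001]
along u in tool [ 4.43005532e-04 -9.99999346e-01  1.05461434e-03]
```

servo_tool:
  series:
    - {"xyz": [0.0003, -0.002, 0], "roll": 0, "hand": 1}
    - {"xyz": [0.0003, -0.004, 0], "roll": 0, "hand": 1}
    - {"xyz": [0.0003, -0.0055, 0], "roll": 0, "hand": 1}
    - {"xyz": [0.0003, -0.007, 0], "roll": 0, "hand": 1}
    - {"xyz": [0.0003, -0.008, 0], "roll": 0, "hand": 1}
    - {"xyz": [0.0003, -0.008, 0], "roll": 0, "hand": 1}

```text
time: 13.85
tcp_pos: [0.4886, 0.004, 0.1463]
ee_rot: [-3.141, 0.0, -1.406]
wrist_force: [0.6, 1.2, -3.6]
opening: 0.0077
```

servo_tool:
  series:
    - {"xyz": [0, -0.001, 0], "roll": 0, "hand": 1}
    - {"xyz": [0, -0.002, 0], "roll": 0, "hand": 1}
    - {"xyz": [0, -0.003, 0], "roll": 0, "hand": 1}
    - {"xyz": [0, -0.003, 0], "roll": 0, "hand": 1}

```text
time: 14.25
tcp_pos: [0.4918, 0.0046, 0.1463]
ee_rot: [-3.14, 0.0, -1.406]
wrist_force: [0.1, -0.2, -4.4]
opening: 0.0077
```

```bash
python3 tgt.py; python3 -c "
from h import *
shot('scene','s5'); crop('s5',270,90,390,240,5,'s5c')
shot('wrist','w5'); crop('w5',180,160,330,245,5,'w5c')"
```

```text
14.25 [0.4918 0.0046 0.1463] [-3.1404e+00  3.0000e-04 -1.4063e+00] [ 0.08 -0.2  -4.44] [-0.016  0.033 -0.01 ]
tool y angle 189.42272966422595
-36 [-0.      0.0231  0.    ]
-20 [-0.      0.0071  0.    ]
0 [-0.     -0.0129  0.0001]
along u in tool [ 3.97133144e-04 -9.99999180e-01  1.21708308e-03]
```

View pics/s5c.png

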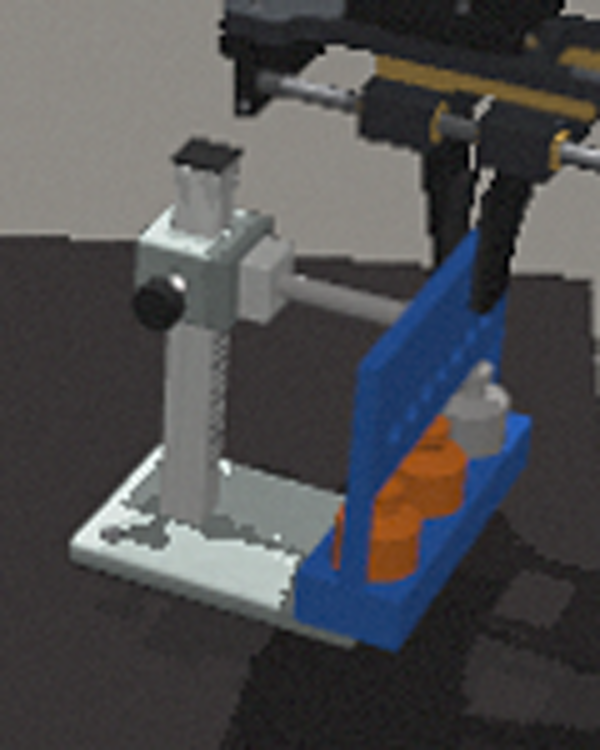

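View pics/w5c.png

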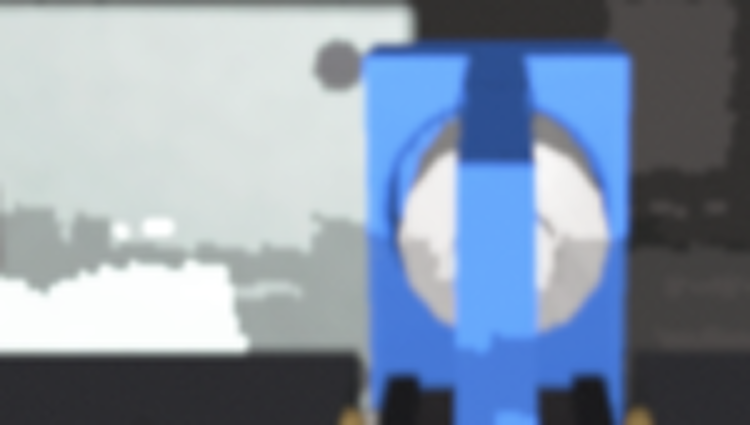

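servo_tool:
  series:
    - {"xyz": [0, -0.0015, 0], "roll": 0, "hand": 1}
    - {"xyz": [0, -0.003, 0], "roll": 0, "hand": 1}
    - {"xyz": [0, -0.0045, 0], "roll": 0, "hand": 1}
    - {"xyz": [0, -0.006, 0], "roll": 0, "hand": 1}
    - {"xyz": [0, -0.006, 0], "roll": 0, "hand": 1}

```text
time: 14.85
tcp_pos: [0.4978, 0.0056, 0.1463]
ee_rot: [-3.14, 0.0, -1.406]
wrist_force: [0.2, -0.4, -4.3]
opening: 0.0075
```

servo_tool:
  series:
    - {"xyz": [0, -0.0015, 0], "roll": 0, "hand": 1}
    - {"xyz": [0, -0.003, 0], "roll": 0, "hand": 1}
    - {"xyz": [0, -0.0045, 0], "roll": 0, "hand": 1}
    - {"xyz": [0, -0.0045, 0], "roll": 0, "hand": 1}

```text
time: 15.25
tcp_pos: [0.5025, 0.0064, 0.1463]
ee_rot: [-3.14, 0.0, -1.406]
wrist_force: [-0.3, 0.5, -3.9]
opening: 0.0078
```

servo_tool:
  series:
    - {"xyz": [0, -0.001, 0], "roll": 0, "hand": 1}
    - {"xyz": [0, -0.0018, 0], "roll": 0, "hand": 1}
    - {"xyz": [0, -0.0018, 0.001], "roll": 0, "hand": 1}
    - {"xyz": [0, -0.0018, 0.002], "roll": 0, "hand": 1}
    - {"xyz": [0, -0.0018, 0.0028], "roll": 0, "hand": 1}
    - {"xyz": [0, -0.0018, 0.0033], "roll": 0, "hand": 1}
    - {"xyz": [0, -0.0018, 0.0033], "roll": 0, "hand": 1}
    - {"xyz": [0, -0.0018, 0.0033], "roll": 0, "hand": 1}

```text
time: 16.05
tcp_pos: [0.5043, 0.0067, 0.143]
ee_rot: [-3.14, 0.0, -1.406]
wrist_force: [0.2, 0.4, -2.8]
opening: 0.0081
```

```bash
python3 tgt.py
```

```text
16.05 [0.5043 0.0067 0.143 ] [-3.1402e+00  3.0000e-04 -1.4063e+00] [ 0.19  0.39 -2.83] [-0.04  -0.009  0.034]
tool y angle 189.42399363222395
-36 [-0.      0.0358 -0.0033]
-20 [-0.      0.0198 -0.0033]
0 [-0.     -0.0002 -0.0033]
along u in tool [ 4.19147063e-04 -9.99998962e-01  1.37816839e-03]
```

servo_tool:
  series:
    - {"xyz": [0, 0, 0.0004], "roll": 0, "hand": 1}
    - {"xyz": [0, 0, 0.0007], "roll": 0, "hand": 1}
    - {"xyz": [0, 0, 0.0007], "roll": 0, "hand": 1}
    - {"xyz": [0, 0, 0.0007], "roll": 0, "hand": 1}

```text
time: 16.45
tcp_pos: [0.5044, 0.0067, 0.1425]
ee_rot: [-3.14, 0.0, -1.406]
wrist_force: [0.3, 0.2, -3.3]
opening: 0.0076
```

```bash
python3 tgt.py; python3 -c "
from h import *
shot('scene','s6'); crop('s6',270,90,390,240,5,'s6c')"
```

```text
16.45 [0.5044 0.0067 0.1425] [-3.1400e+00  3.0000e-04 -1.4063e+00] [ 0.32  0.16 -3.25] [-0.03   0.094  0.036]
tool y angle 189.42767713823247
-36 [-0.      0.0359 -0.0039]
-20 [-0.      0.0199 -0.0039]
0 [ 0.     -0.0001 -0.0038]
along u in tool [ 4.83480105e-04 -9.99998582e-01  1.61319867e-03]
```

View pics/s6c.png

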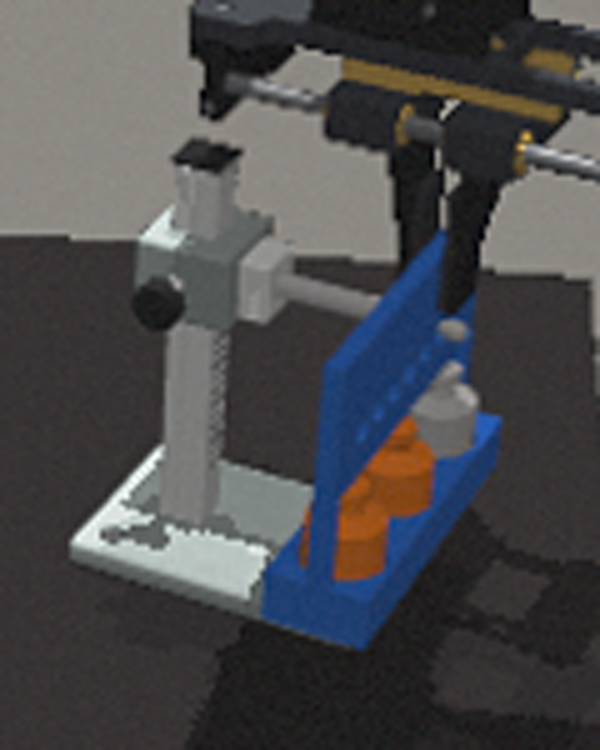

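servo_tool:
  series:
    - {"xyz": [0, 0, 0.0004], "roll": 0, "hand": 1}
    - {"xyz": [0, 0, 0.0007], "roll": 0, "hand": 1}
    - {"xyz": [0, 0, 0.0007], "roll": 0, "hand": 1}
    - {"xyz": [0, 0, 0.0007], "roll": 0, "hand": 1}

```text
time: 16.9
tcp_pos: [0.5044, 0.0067, 0.1419]
ee_rot: [-3.14, 0.0, -1.406]
wrist_force: [-0.4, 0.8, -1.5]
opening: 0.0076
```

```bash
python3 tgt.py
```

```text
16.9 [0.5044 0.0067 0.1419] [-3.1399e+00  2.0000e-04 -1.4062e+00] [-0.39  0.85 -1.52] [-0.074  0.256  0.017]
tool y angle 189.432031224691
-36 [-0.      0.0359 -0.0045]
-20 [-0.      0.0199 -0.0044]
0 [-0.     -0.0001 -0.0044]
along u in tool [ 5.59408805e-04 -9.99998350e-01  1.72809086e-03]
```

servo_tool:
  series:
    - {"xyz": [0, 0, 0.0004], "roll": 0, "hand": 1}
    - {"xyz": [0, 0, 0.0004], "roll": 0, "hand": 1}
    - {"xyz": [0, 0, 0.0004], "roll": 0, "hand": 1}

```text
time: 17.2
tcp_pos: [0.5044, 0.0067, 0.1416]
ee_rot: [-3.14, 0.0, -1.406]
wrist_force: [-0.8, -0.4, -0.1]
opening: 0.0079
```

```bash
python3 tgt.py; python3 -c "
from h import *
shot('scene','s7'); crop('s7',310,110,390,200,7,'s7c')
shot('side','d7'); crop('d7',240,80,400,240,4,'d7c')"
```

```text
17.2 [0.5044 0.0067 0.1416] [-3.1398e+00  2.0000e-04 -1.4061e+00] [-0.83 -0.43 -0.1 ] [ 0.034  0.329 -0.023]
tool y angle 189.43538341805728
-36 [-0.      0.0359 -0.0048]
-20 [-0.      0.0199 -0.0047]
0 [-0.     -0.0001 -0.0047]
along u in tool [ 6.17894422e-04 -9.99998173e-01  1.80919859e-03]
```

View pics/s7c.png

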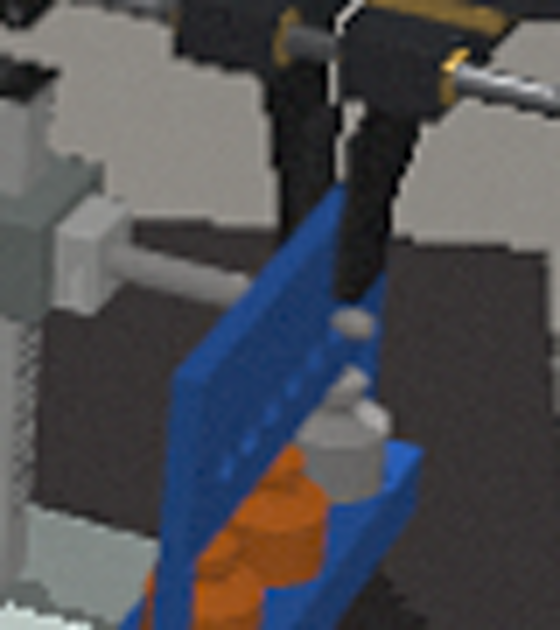

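View pics/d7c.png

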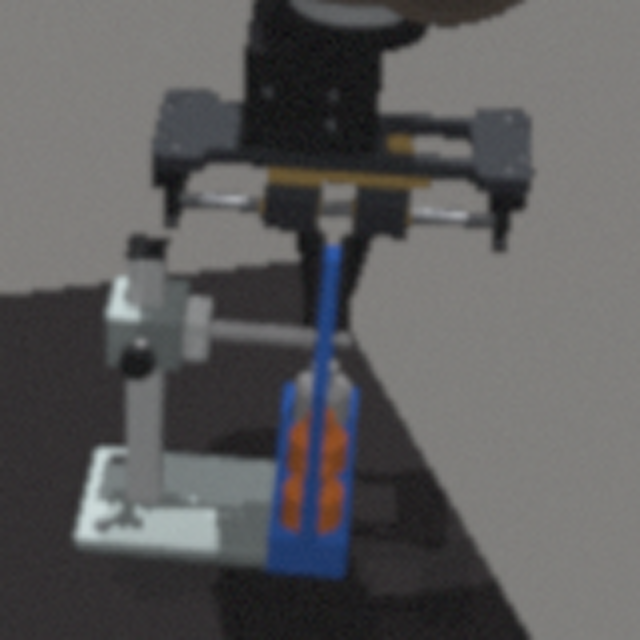

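servo_tool:
  series:
    - {"xyz": [0, 0, 0], "roll": 0, "hand": 0.85}
    - {"xyz": [0, 0, 0], "roll": 0, "hand": 0.75}
    - {"xyz": [0, 0, 0], "roll": 0, "hand": 0.65}
    - {"xyz": [0, 0, 0], "roll": 0, "hand": 0.6}
    - {"xyz": [0, 0, 0], "roll": 0, "hand": 0.6}
    - {"xyz": [0, 0, 0], "roll": 0, "hand": 0.6}
    - {"xyz": [0, 0, 0], "roll": 0, "hand": 0.6}
  force: 10

```text
time: 18.0
tcp_pos: [0.5045, 0.0067, 0.1416]
ee_rot: [-3.14, 0.0, -1.406]
wrist_force: [0.2, -0.2, -0.4]
opening: 0.0174
```

```bash
python3 tgt.py; python3 -c "
from h import *
shot('scene','s8'); crop('s8',270,90,390,240,5,'s8c')
shot('wrist','w8'); crop('w8',180,160,330,245,5,'w8c')"
```

```text
18.0 [0.5045 0.0067 0.1416] [-3.1396e+00  2.0000e-04 -1.4061e+00] [ 0.21 -0.21 -0.45] [ 0.013  0.024 -0.013]
tool y angle 189.4356441970031
-36 [-0.      0.036  -0.0047]
-20 [-0.      0.02   -0.0047]
0 [-0.     -0.     -0.0047]
along u in tool [ 6.22468546e-04 -9.99997755e-01  2.02549642e-03]
```

View pics/s8c.png

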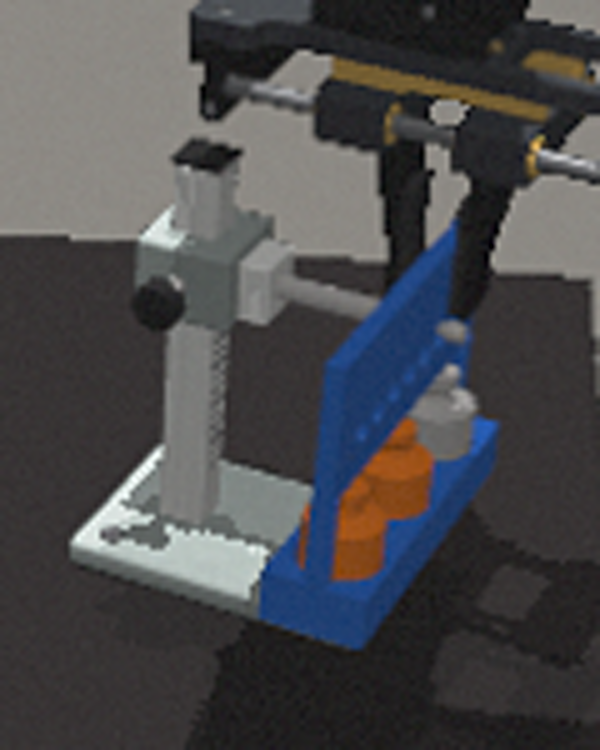

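View pics/w8c.png

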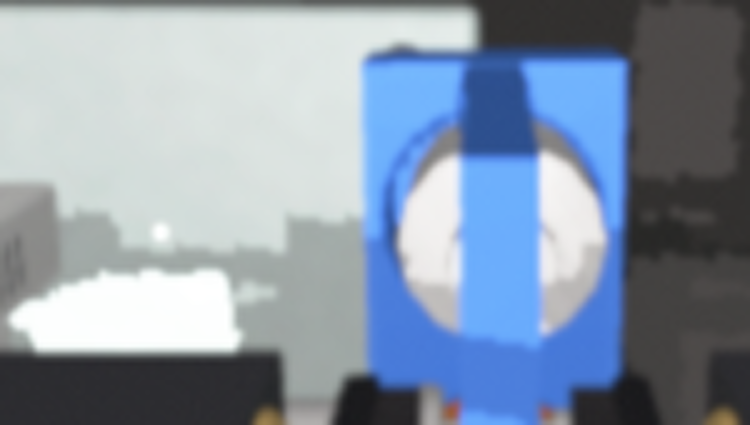

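servo_tool:
  series:
    - {"xyz": [0, 0, -0.004], "roll": 0, "hand": 0.5}
    - {"xyz": [0, 0, -0.01], "roll": 0, "hand": 0.5}
    - {"xyz": [0, 0, -0.02], "roll": 0, "hand": 0.5}
    - {"xyz": [0, 0, -0.04], "roll": 0, "hand": 0.5}
    - {"xyz": [0, 0, -0.07], "roll": 0, "hand": 0.5}
    - {"xyz": [0, 0, -0.1], "roll": 0, "hand": 0.5}
    - {"xyz": [0, 0, -0.12], "roll": 0, "hand": 0.5}
    - {"xyz": [0, 0, -0.12], "roll": 0, "hand": 0.5}
    - {"xyz": [-0.04, 0, -0.12], "roll": 0, "hand": 0.5}
    - {"xyz": [-0.08, 0, -0.12], "roll": 0, "hand": 0.5}
    - {"xyz": [-0.1, 0, -0.12], "roll": 0, "hand": 0.5}
    - {"xyz": [-0.1, 0, -0.12], "roll": 0, "hand": 0.5}

```text
time: 19.3
tcp_pos: [0.4872, 0.107, 0.2611]
ee_rot: [-3.141, 0.0, -1.403]
wrist_force: [0.1, 0.1, 0.1]
opening: 0.0215
```

servo_tool:
  series:
    - {"xyz": [0, 0, 0], "roll": 0, "hand": 0.5}
    - {"xyz": [0, 0, 0], "roll": 0, "hand": 0.5}
    - {"xyz": [0, 0, 0], "roll": 0, "hand": 0.5}
    - {"xyz": [0, 0, 0], "roll": 0, "hand": 0.5}
    - {"xyz": [0, 0, 0], "roll": 0, "hand": 0.5}
    - {"xyz": [0, 0, 0], "roll": 0, "hand": 0.5}
    - {"xyz": [0, 0, 0], "roll": 0, "hand": 0.5}
    - {"xyz": [0, 0, 0], "roll": 0, "hand": 0.5}

```text
time: 20.1
tcp_pos: [0.4872, 0.107, 0.2612]
ee_rot: [-3.141, 0.0, -1.403]
wrist_force: [0.3, -0.9, -0.4]
opening: 0.0217
```

```bash
python3 -c "
from h import *
print(robot.read_state()['time'])
shot('scene','s9'); crop('s9',270,90,390,240,5,'s9c')
shot('wrist','w9'); crop('w9',200,60,350,230,4,'w9c')
a=load('s9')[1].astype(int); 
m,b,D=robot.camera_model('scene'),*robot.get_image('scene')
d=abs(a-b.astype(int))[90:240,300:390]; print(d.mean(),d.max(),robot.read_state()['wrist_force'])
s,_,_=shot('wrist','w10')
x=abs(load('w9')[1].astype(int)-load('w10')[1].astype(int))[:220]; print(x.mean(),x.max())
"
```

```text
20.1
1.984074074074074 115 [-0.68462073  0.28378548  1.30485853]
0.6076920995670996 119
```

View pics/s9c.png

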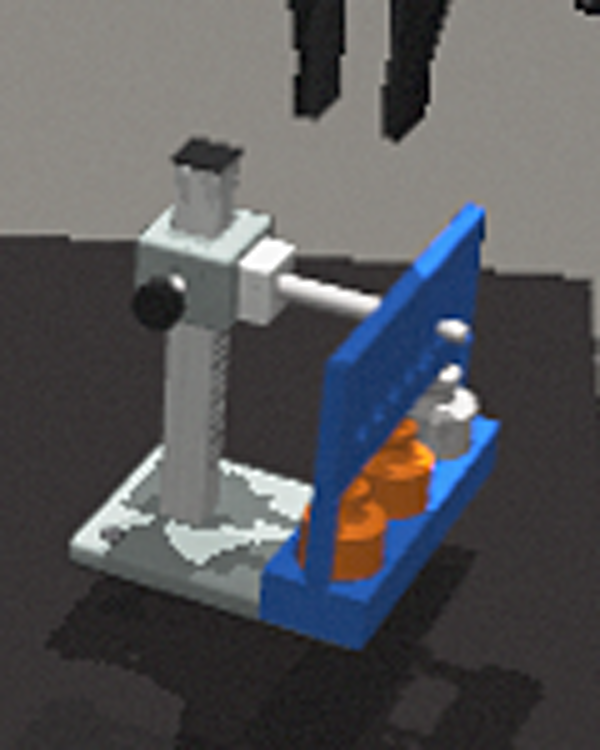

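View pics/w9c.png

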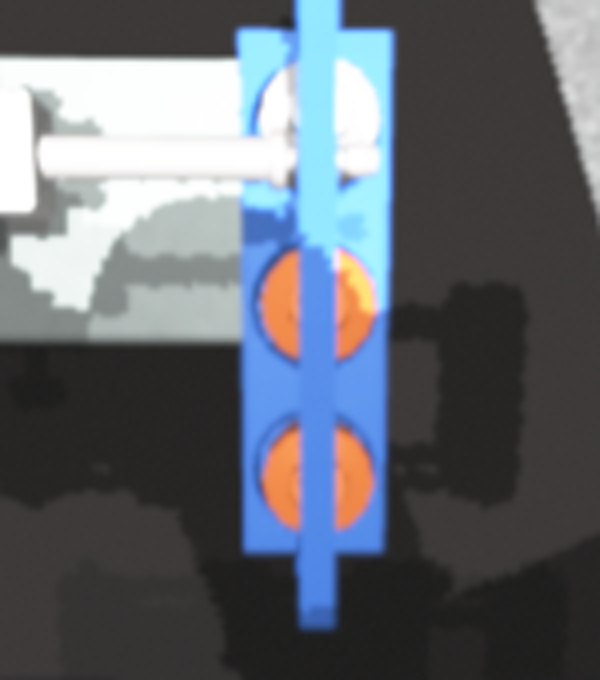

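servo_tool:
  series:
    - {"xyz": [0, 0, 0], "roll": 0, "hand": 0.5}
    - {"xyz": [0, 0, 0], "roll": 0, "hand": 0.5}
    - {"xyz": [0, 0, 0], "roll": 0, "hand": 0.5}
    - {"xyz": [0, 0, 0], "roll": 0, "hand": 0.5}
    - {"xyz": [0, 0, 0], "roll": 0, "hand": 0.5}
    - {"xyz": [0, 0, 0], "roll": 0, "hand": 0.5}
    - {"xyz": [0, 0, 0], "roll": 0, "hand": 0.5}
    - {"xyz": [0, 0, 0], "roll": 0, "hand": 0.5}
    - {"xyz": [0, 0, 0], "roll": 0, "hand": 0.5}
    - {"xyz": [0, 0, 0], "roll": 0, "hand": 0.5}
    - {"xyz": [0, 0, 0], "roll": 0, "hand": 0.5}
    - {"xyz": [0, 0, 0], "roll": 0, "hand": 0.5}

```text
time: 21.5
tcp_pos: [0.4872, 0.1071, 0.2611]
ee_rot: [-3.141, 0.0, -1.403]
wrist_force: [-1.1, -0.1, 0.3]
opening: 0.0218
```

```bash
python3 -c "
from h import *
shot('wrist','w11')
for t in ('w9','w11'):
    m,im,D=load(t)
    for v in (75,85,150,180,200,212):
        u=279; P=dep(m,D,u,v,1); print(t,v,P.round(4))
x=abs(load('w9')[1].astype(int)-load('w11')[1].astype(int))[40:220,240:310]; print(x.mean())
"
```

```text
w9 75 [ 0.5064 -0.0072  0.1646]
w9 85 [5.051e-01 2.000e-04 1.646e-01]
w9 150 [0.4964 0.0516 0.1655]
w9 180 [0.492  0.0771 0.1659]
w9 200 [0.489  0.0948 0.166 ]
w9 212 [0.4871 0.1058 0.166 ]
w11 75 [ 0.5064 -0.0072  0.1647]
w11 85 [5.051e-01 3.000e-04 1.651e-01]
w11 150 [0.4964 0.0516 0.1654]
w11 180 [0.492  0.0771 0.1662]
w11 200 [0.489  0.0948 0.1664]
w11 212 [0.4871 0.1058 0.166 ]
0.5573280423280423
```

Bar top heights are 0.1646 to 0.166 over 113 mm, which is under 1° of tilt. They did not change over 1.4 s, so I'm handing in.

```bash
python3 -c "
from h import *
print(robot.sign_off())"
```

```text
the job is handed in; nothing more can be done
None
```

The carrier is hanging on the peg's neck by the hole 32 mm from its middle, on the steel weight's side, and I have handed the job in at about 21.6 s. I chose that hole because the steel weight stands in an end pocket, which puts the common centre of mass 32 mm off centre.

- **Finding the peg:** I felt for it with the closed fingertips at about 4 N. The axis came out 131.5 mm above the worktop, and its sideways position agreed with the wrist camera to about 0.3 mm.
- **Hanging it:** I gripped the crossbar above the chosen hole and slid the hole onto the peg with no resistance I could see in the wrist force. I then lowered it until the peg carried the weight, opened the fingers and moved clear.
- **Last checks:** the crossbar's height changes by under 1.5 mm over 113 mm, less than 1° of tilt. It looked the same in pictures 1.4 s apart, all three weights are in their pockets, and the tip sticks out through the hole. Nothing was touching the gripper.

Two readings did not fit:
- My hand-picked points in the scene and side pictures put the stand about 3–6 mm away from where the wrist camera and touch put it, so I used the wrist camera and touch.
- The wrist moment rose to 0.33 N m while I was lowering the carrier, then vanished on release. I did not find the cause.

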